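Close up the bagel slicer after cleaning

ROBOT

A 6-joint arm with a two-finger parallel gripper is mounted at the origin on a cart in front of the work surface, level with it; the furniture and walls round the work are solid. World frame = base frame: x ahead of the robot, y to its left, z up, the work surface at z = 0. Lengths are in m, angles in rad, forces in N, time in s.
With the tool pointing down it reaches from about 0.3 to 0.875 m from the base axis. Payload 6.4 kg.
Tool frame: the origin (TCP) lies between the finger pads; the fingertips stand 8 mm ahead of it and the grasp point (between the pads) lies 11 mm behind it (ctrl.finger_overhang is the distance from the TCP to the fingertips, in m); z points along the fingers, y is the line along which they close (so a half turn about z gives the same grasp; the last joint's range is limited). The gripper opens to 85 mm and grips with 20 to 120 N. Pads are 22 mm wide; open, the fingers measure 114 mm over their backs; the gripper's body (76 mm by 85 mm) begins 54 mm behind the grasp point. The pads swing forward as they close: fully open they stand 13 mm farther back than shut.
Start: joints at [1.059, 0.181, 1.607, -0, 1.354, -0.206], TCP at [0.173, 0.548, 0.239] pointing down, gripper open.
Joint ranges: [-2.99, 2.99], [-0.89, 2.07], [0.3, 2.58], [-1.14, 4.28], [0, 2.63], [-3.12, 3.12]. Speed limits (rad/s): [2.57, 2.57, 3.01, 3.14, 3.14, 3.14].

INTERFACE

Orientations are given as a unit quaternion [w, x, y, z].
In Python, from bench import ctrl, camera gives the robot as it stands.
- The arm moves only by the shell command python3 -m pendant 'ROWS' [OPENING]. ROWS is JSON, a list of rows, each a list of 6 numbers: the shift along the world's x, y, z normalised to -1 to 1, where 1 is 200 mm, then the turn, a rotation vector about the world's x, y, z normalised to -1 to 1, where 1 is pi/2 rad. In form: [[dx, dy, dz, rx, ry, rz], ...]. A call has exactly 10 rows; each row shifts and turns the commanded pose from where the row before left it; what a row does not reach is not made up. A row lasts 1/8 s, in which the tool goes at most 62.5 mm and 10.7 degrees, less where a joint would pass 70% of its speed; a pose out of reach is approached as far as the arm can. A call with a number of a shift or a turn outside -1 to 1 is refused whole. A call with a gripper value outside its range is refused whole. OPENING is the opening, from -1 (shut) to 1 (fully open), set as the call begins (- or left out, the last holds). The fingers move at their own pace and stop on an object; the grip force is fixed at half the most. Time passes only in rows, so rows that do not move let the fingers close, or fill a call up. It gives the time, the measured TCP pose, the force, the opening and the grip force at its end, in the units of the state.
- ctrl.get_obs(): the state, without advancing time (a new reading comes with each control period).
- camera(name): name is "scene" or "top" or "wrist"; returns a dict with "color" (480x640x3 uint8, blue, green, red), "fx", "fy", "cx", "cy" (pixels), "xyz" and "rotation" of the camera in the world; the wrist camera has in their place "hand_eye" (4x4, takes a point from camera to tool coordinates, whose origin is the TCP and whose axes are the flange's). Camera axes: x right, y down, z forward; pixel columns grow to the right and rows downward; lengths in m; the calibration is good to about 2 mm. A picture is of the moment at which its call begins: read the wrist's pose just before it. There is no depth.
- ctrl.hand_in(): hands the job in; it is judged then, once.
The state is a dict: "time_s": time; "q": joint angles; "dq": joint speeds; "joint_efforts": joint torques, N m; "eef_pos": TCP position; "eef_rot": TCP orientation; "wrist_force": force on the tool from outside, world axes, zero at the start; "torque": the same for the moment, N m; "opening": opening from 0.0 (shut) to 1.0 (fully open); "grasp_force": force on a finger pad.
Only numpy, scipy, OpenCV 4.12 (cv2) and the standard library are available. Lean on these libraries where they do the work, as an engineer would, in place of code of your own. Each camera call takes 0.05 s, during which the arm holds its last target. There are 200 camera calls.

TASK

Get the bagel slicer ready for use. First push all the croutons off its feed plate into the crumb trough with the blue scraper, without touching them with the fingers, and stand the scraper back upright on the worktop; then use the socket extension to tighten the nut at the bottom of the hub bore clockwise until it stops, and put the extension back upright in its grey stand. Last, lower the clear guard to 60 degrees above the plate, let it go and see that it stays there; leave the tin, timer and tomato alone.

Things in the scene. Friction and masses are not known exactly. Their poses are not given: they have to be found in the camera images.
- slicer: white bagel slicer base, fixed; origin at z 0 of the worktop under its plate. All offsets here are in its frame (mm). Along its y axis stand, in a row: crumb trough (y -132 to -60, open top, floor 8 mm high, walls to 56), steel feed plate (top 40 mm high, free area x -72 to +72, y -60 to +157), hub tower (centre y 205). Fences 56 mm high stand along the plate's two long sides (x = +-72) and its +y end; at the -y end the plate simply drops off into the trough
- plate (a point): middle of the feed plate's top face (x 0, y 50, z 40 in the slicer's frame)
- trough (a point): middle of the crumb trough's floor (x 0, y -95, z 8 in the slicer's frame); the trough is 144 mm along x, 72 mm along y
- bore_mouth (a point): centre of the hub bore's mouth (x 0, y 205, z 115): aluminium tower of 78 mm diameter with a plain bore of 55 mm diameter, 90 mm deep; its axis is vertical
- nut_top (a point): centre of the top of the brass hub nut at the bottom of the bore, 45 mm above the worktop; turns with the nut. Hexagon, 30 mm across flats, 19 mm high, edge bevelled; its frame's x axis is square to a flat
- nut (a joint): angle of the hub nut: grows as it turns clockwise seen from above (tightening); it stops dead at 2.6, fully tight. Starts slack at 0 to 0.6. Turns stiffly (about 0.12 N m) and stays where left
- guard (a joint): angle of the clear guard panel above the feed plate: 0 flat over the plate, 1.571 upright, more = leaning back away from the plate (to the slicer's +x). Friction hinge (0.3 N m): stays where it is left. Starts leaning back at 1.7 to 1.95
- guard_hinge (a point): point on the guard's hinge axis, level with the handle; the axis runs along the slicer's y (x 88, y -80, z 64 in its frame)
- guard_handle (a point): middle of the guard's handle: steel rod of 12 mm diameter, 62 mm of it free, sticking out along the slicer's -y from the guard's free edge, 102 mm from the hinge axis (and 4 mm off the plane through it, so the line from the hinge to the rod stands 0.04 rad higher than the joint value); red end knob. It lies over the trough when the guard is lowered. A bread rack hangs over the back of the worktop: come to the handle from no more than about 0.25 m above the worktop
- key_grip (a point): centre of the socket extension's orange square head, 28 x 28 x 43 mm, which lies 143 mm above the socket's lower end; z axis up along the tool, x and y square to the head's sides. Shaft of 18 mm diameter. The socket at its foot is a hexagon 32.5 mm across flats inside, 18 mm deep, 48 mm over its outside corners; a flat of it is square to the x axis. 0.3 kg, 165 mm long, loose. On the nut, its foot is 27 mm and the head's centre 171 mm above the worktop
- key_foot (a point): the centre of the socket's open lower end
- stand: grey stand for the socket extension, fixed: 100 x 100 mm foot with an upright round cup, 60 mm inside diameter, rim 50 mm and floor 10 mm above the worktop; origin at z 0 under the cup's centre. In it the head's centre is 154 mm above the worktop
- wiper_grip (a point): centre of the wooden grip of the crumb scraper, a blue block with a rubber sole, 30 x 128 mm and 26 mm high, with the grip on top (24 mm thick along x, 94 mm long along y, 25 to 67 mm above the sole). This point is 50 mm above the sole; z up, x square to the long faces. 0.4 kg, loose
- crouton_0_center (a point): brown toasted crouton, hard, 25 x 18 x 12 mm; this is its centre. May be absent
- crouton_1_center (a point): brown toasted crouton, hard, 25 x 18 x 12 mm; this is its centre. May be absent
- crouton_2_center (a point): brown toasted crouton, hard, 25 x 18 x 12 mm; this is its centre. May be absent
- crouton_3_center (a point): brown toasted crouton, hard, 25 x 18 x 12 mm; this is its centre. May be absent
- crouton_4_center (a point): brown toasted crouton, hard, 25 x 18 x 12 mm; this is its centre. May be absent
- olive_tin: food tin, 76 mm diameter, 58 mm high; loose bystander; origin under its centre
- timer: white kitchen timer, 66 x 66 x 20 mm; loose bystander; origin under its centre
- tomato_a: red tomato, about 73 mm; loose bystander; origin under its centre
There are look-alikes about, which are no part of the job. Leave any purple look-alike of the part that bears key_grip alone.

How it is judged:
By the outcome, as a careful person would: the job done as asked, in the order asked, and still so for the second after the job is handed in, with the robot touching nothing.
Of crouton_0, crouton_1, crouton_2, crouton_3, crouton_4 only 2 to 5 are there at a start; the rules pass over those that are not, and their reading is None.
At some moment in a run one of wiper may be knocked a few centimetres aside while the robot is not near it.
It also fails if it takes over 184 s, if anything falls off the work surface, if the arm or the gripper's body presses on something with over 40 N, if the wrist force passes 120 N, or if a joint passes its speed limit or range.

## Working session

There is one attempt and no reset: what is moved stays moved. The work goes in short steps, Python scripts to look and compute and a shell command to move; the robot and the scene stay as the last step left them, time stands still between calls to the robot, and variables do not carry over. Pictures are saved under pics/ and viewed, at most 14 in all, crops included, and the job is handed in when it is done.

```bash
ls; mkdir -p pics
cat > h.py <<'E'
import numpy as np, cv2, json
from scipy.spatial.transform import Rotation as R
from bench import ctrl, camera
def snap(name, f=None):
    o=ctrl.get_obs(); c=camera(name)
    if 'hand_eye' in c:
        w,x,y,z=o['eef_rot']; T=np.eye(4); T[:3,:3]=R.from_quat([x,y,z,w]).as_matrix(); T[:3,3]=o['eef_pos']
        M=T@np.array(c['hand_eye']); c['xyz']=M[:3,3]; c['rotation']=M[:3,:3]
    c['xyz']=np.array(c['xyz']); c['rotation']=np.array(c['rotation'])
    if c['rotation'].shape!=(3,3):
        w,x,y,z=c['rotation']; c['rotation']=R.from_quat([x,y,z,w]).as_matrix()
    if f: cv2.imwrite(f'pics/{f}.png',c['color'])
    np.save(f'pics/{f or name}.npy',c,allow_pickle=True)
    return c
def load(f): return np.load(f'pics/{f}.npy',allow_pickle=True).item()
def ray(c,u,v):
    d=c['rotation']@np.array([(u-c['cx'])/c['fx'],(v-c['cy'])/c['fy'],1.]); return d/np.linalg.norm(d)
def onz(c,u,v,z):
    d=ray(c,u,v); return c['xyz']+d*(z-c['xyz'][2])/d[2]
def proj(c,p):
    q=c['rotation'].T@(np.array(p)-c['xyz']); return np.array([c['fx']*q[0]/q[2]+c['cx'],c['fy']*q[1]/q[2]+c['cy']])
def tri(c1,p1,c2,p2):
    A=[];b=[]
    for c,p in((c1,p1),(c2,p2)):
        d=ray(c,*p);P=np.eye(3)-np.outer(d,d);A.append(P);b.append(P@c['xyz'])
    return np.linalg.lstsq(np.vstack(A),np.hstack(b),rcond=None)[0]
E
python3 - <<'E'
from h import *
for n in('top','scene','wrist'):
    c=snap(n,n+'0'); print(n,c['xyz'].round(3),c['rotation'].round(3).tolist(),c['fx'])
o=ctrl.get_obs();print(o)
E
```

```text
pics
top [0.381 0.06  1.599] [[0.015, -0.994, 0.111], [-1.0, -0.016, -0.007], [0.009, -0.111, -0.994]] 498.7037927041218
scene [-0.139 -1.159  0.716] [[0.878, -0.178, 0.445], [-0.479, -0.365, 0.798], [0.02, -0.914, -0.406]] 571.3241663827238
wrist [0.104 0.569 0.372] [[0.302, 0.916, 0.265], [0.953, -0.29, -0.084], [-0.0, 0.278, -0.961]] 413.41426340477125
{'time_s': 0.15, 'q': array([ 1.05869361e+00,  1.81422823e-01,  1.60772752e+00, -2.07200896e-05,
        1.35383204e+00, -2.06275567e-01]), 'dq': array([ 0.00040832, -0.00108804, -0.00280461,  0.00035843, -0.00084344,
        0.00098595]), 'joint_efforts': array([ 1.06196137e-03, -4.45262182e+01, -3.51695538e+01, -3.24465545e-04,
        5.70403878e-03, -6.57740520e-05]), 'eef_pos': array([0.1728968 , 0.54796825, 0.23858618]), 'eef_rot': array([-2.34785279e-04,  1.52316104e-01,  9.88331585e-01, -6.54075191e-04]), 'wrist_force': array([ 0.09530663,  0.36482252, -0.25731148]), 'torque': array([ 0.04044828,  0.03242692, -0.04751264]), 'grasp_force': 0.0, 'opening': 1.001718599048053}
```

View pics/top0.png

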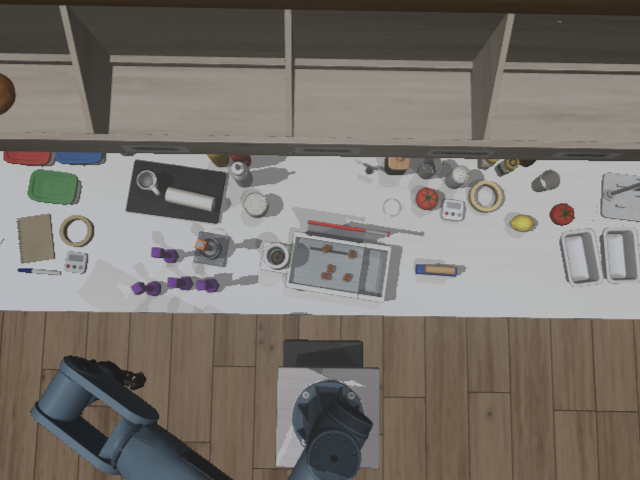

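View pics/scene0.png

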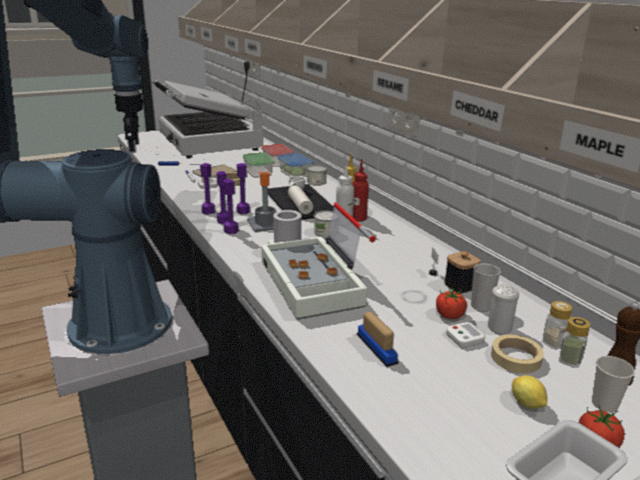

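Top view: the hub bore is at about (277,257) and the plate at (340,266), with 5 croutons at x 325-352, y 248-278. The trough is at (375,270), the stand and orange key at (208,247), the scraper at (436,269). Next I'll measure these roughly by colour.

Run:
```python
from h import *
t=load('top0'); s=load('scene0')
def blobs(c,f,lo,hi,mn=8):
    h=cv2.cvtColor(c['color'],cv2.COLOR_BGR2HSV); m=cv2.inRange(h,lo,hi)
    n,l,st,ce=cv2.connectedComponentsWithStats(m)
    for i in range(1,n):
        if st[i,4]>=mn: print(f,st[i].tolist(),ce[i].round(1), end=' ');print(cv2.minAreaRect(np.argwhere(l==i)[:,::-1].astype(np.float32)))
for n,c in(('top',t),('scene',s)):
    print('blue');blobs(c,n,(105,150,60),(125,255,255),30)
    print('orange/brown');blobs(c,n,(5,110,60),(18,255,255),8)
    print('red');blobs(c,n,(0,200,120),(3,255,255),30)
for p,z in(((277,257),.115),((436,269),.067),((208,245),.17),((291,235),.056),((391,247),.056),((387,299),.056),((289,287),.056),((340,228),.0)):
    print(p,onz(t,*p,z).round(3))
im=t['color'][140:320,180:480]; cv2.imwrite('pics/ct.png',cv2.resize(im,None,fx=2.6,fy=2.6,interpolation=cv2.INTER_CUBIC))
```

```text
blue
top [19, 269, 12, 3, 30] [ 24.9 269.9] ((24.5, 270.0), (2.0, 11.0), 90.0)
orange/brown
top [0, 74, 14, 39, 360] [ 4.9 92.3] ((6.5, 93.0), (38.0, 13.0), 90.0)
top [430, 199, 6, 3, 8] [432.  199.9] ((432.51922607421875, 199.90386962890625), (5.295135974884033, 1.17669677734375), 11.309932708740234)
top [558, 204, 16, 17, 75] [565.7 212.8] ((565.5, 212.0), (16.0, 15.0), 90.0)
top [195, 239, 12, 11, 46] [201.5 244.3] ((200.637939453125, 244.15516662597656), (9.099071502685547, 9.841852188110352), 21.801410675048828)
top [349, 254, 5, 4, 14] [351.4 255.6] ((351.0, 255.5), (3.0, 4.0), 90.0)
top [328, 266, 5, 7, 26] [330.  268.9] ((330.04998779296875, 268.85003662109375), (3.7947328090667725, 6.008327484130859), 18.434947967529297)
top [322, 274, 7, 5, 26] [325.1 276. ] ((325.1499938964844, 276.0500183105469), (6.008327484130859, 3.7947328090667725), 18.434947967529297)
top [344, 274, 6, 7, 26] [346.6 277.3] ((346.7000427246094, 277.1000061035156), (4.0249223709106445, 5.81377649307251), 26.56505012512207)
red
blue
scene [159, 162, 19, 3, 48] [168.5 163.1] ((168.0, 163.0), (2.0, 18.0),
[... 2441 characters left out ...]
12.6000671386719), (6.708203315734863, 2.683281421661377), 63.43495178222656)
scene [582, 419, 3, 6, 8] [583.1 421.4] ((583.0, 421.5), (5.0, 2.0), 90.0)
scene [616, 432, 6, 7, 13] [618.8 435. ] ((618.7353515625, 435.44122314453125), (6.063390731811523, 4.123105525970459), 75.96376037597656)
red
scene [335, 204, 23, 23, 66] [347.  215.3] ((346.5221252441406, 214.41990661621094), (31.06969451904297, 3.196164846420288), 41.987213134765625)
(277, 257) [0.485 0.161 0.115]
(436, 269) [ 0.459 -0.325  0.067]
(208, 245) [0.513 0.356 0.17 ]
(291, 235) [0.558 0.123 0.056]
(391, 247) [ 0.526 -0.188  0.056]
(387, 299) [ 0.365 -0.175  0.056]
(289, 287) [0.397 0.126 0.056]
(340, 228) [ 0.59  -0.032  0.   ]
```

View pics/ct.png

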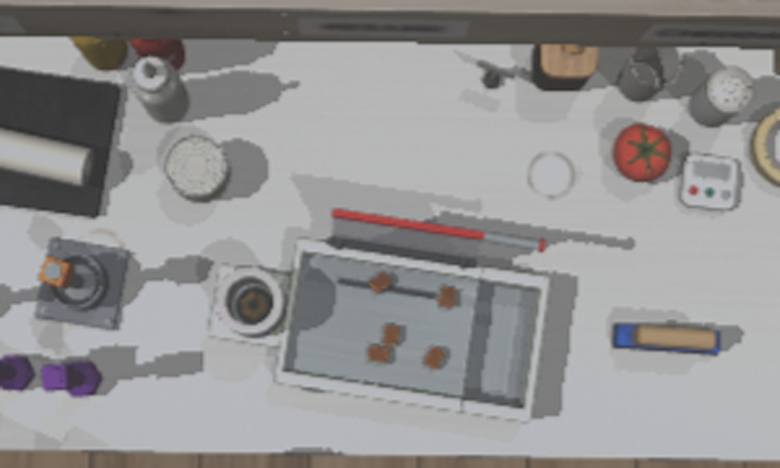

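The scraper's long axis runs roughly along world y, and the slicer is yawed a few degrees. I'll go above the scraper with the tool's closing line along world x.

```bash
python3 -m pendant '[[0.14,-0.28,0,0,0,-0.08],[0.14,-0.28,0,0,0,-0.08],[0.14,-0.28,0,0,0,-0.08],[0.14,-0.28,0,0,0,-0.08],[0.14,-0.28,0,0,0,-0.08],[0.14,-0.28,0,0,0,-0.08],[0.14,-0.28,0,0,0,-0.08],[0.14,-0.28,0,0,0,-0.08],[0.14,-0.28,0,0,0,-0.08],[0.14,-0.28,0,0,0,-0.08]]' 1
python3 - <<'E'
from h import *
c=snap('wrist','w1')
t=load('top0')
P=[np.array(p)/2.6+[180,140] for p in((300,240),(550,277),(528,418),(278,381))]
Q=[onz(t,*p,.056) for p in P]
for q in Q: print(q.round(3))
for a,b in((1,0),(2,3),(3,0),(2,1)):
    d=Q[b]-Q[a]; print(np.degrees(np.arctan2(d[1],d[0])),np.linalg.norm(d))
print(onz(t,277.7,255.8,.115))
E
```

```text
time_s: 1.4
eef_pos: [0.4531, -0.0127, 0.2394]
eef_rot: [0.0, 0.706, 0.708, 0.0]
wrist_force: [1.1, 0.3, 0.1]
opening: 1.001
grasp_force: 0.0
[0.567 0.11  0.056]
[ 0.527 -0.19   0.056]
[ 0.359 -0.163  0.056]
[0.399 0.133 0.056]
82.42324926108581 0.3024086479728848
82.4722414626119 0.2987352080617148
-7.7179057833033955 0.16999114178430708
-8.957893524446849 0.16978451121144905
[0.48860525 0.15931435 0.115     ]
```

View pics/w1.png

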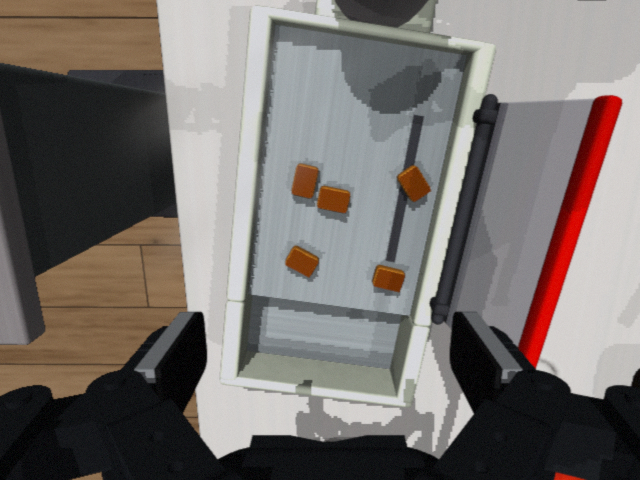

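The wrist view shows 5 croutons around (300-415, 180-278). The plate/trough edge runs from (245,297) to (415,313), and the fence corners are at (494,45), (410,405) and (222,385). I'll refine the slicer pose and go on to the scraper.

```bash
python3 - <<'E'
from h import *
c=load('w1')
A=[onz(c,*p,.056) for p in((258,6),(494,45),(410,405),(222,385))]
print(np.round(A,4).tolist(), np.mean(A,0))
for a,b in((3,0),(2,1),(0,1),(3,2)):
    d=A[b]-A[a]; print(np.degrees(np.arctan2(d[1],d[0])),np.linalg.norm(d))
e=[onz(c,*p,.04) for p in((249,297),(415,313))]; print('edge',np.round(e,4).tolist(),np.degrees(np.arctan2(*(e[1]-e[0])[[1,0]])))
for p in((306,181),(334,199),(413,184),(303,261),(389,279)): print(onz(c,*p,.052).round(3))
E
python3 -m pendant '[[0,-0.15,0,0,0,0],[0,-0.15,0,0,0,0],[0,-0.15,0,0,0,0],[0,-0.15,0,0,0,0],[0,-0.15,0,0,0,0],[0,-0.15,0,0,0,0],[0,-0.15,0,0,0,0],[0,-0.15,0,0,0,0],[0,-0.15,0,0,0,0],[0,0,0,0,0,0]]'
python3 - <<'E'
from h import *
c=snap('wrist','w2')
E
```

```text
[[0.4034, 0.1348, 0.056], [0.5678, 0.1108, 0.056], [0.526, -0.1856, 0.056], [0.3582, -0.1653, 0.056]] [ 0.46386109 -0.02632614  0.056     ]
81.43558074718939 0.3034236947019724
81.97473379603618 0.2993020662234184
-8.299402884514377 0.16616662078003158
-6.902287599608349 0.1690523618539114
edge [[0.3831, -0.0878, 0.04], [0.5287, -0.1027, 0.04]] -5.822348769688098
[0.435 0.015 0.052]
[0.456 0.001 0.052]
[0.518 0.013 0.052]
[ 0.431 -0.051  0.052]
[ 0.502 -0.066  0.052]
time_s: 2.7
eef_pos: [0.4522, -0.2822, 0.2389]
eef_rot: [-0.0, 0.705, 0.709, -0.0]
wrist_force: [-0.4, 0.8, -0.5]
opening: 1.001
grasp_force: 0.0
```

View pics/w2.png

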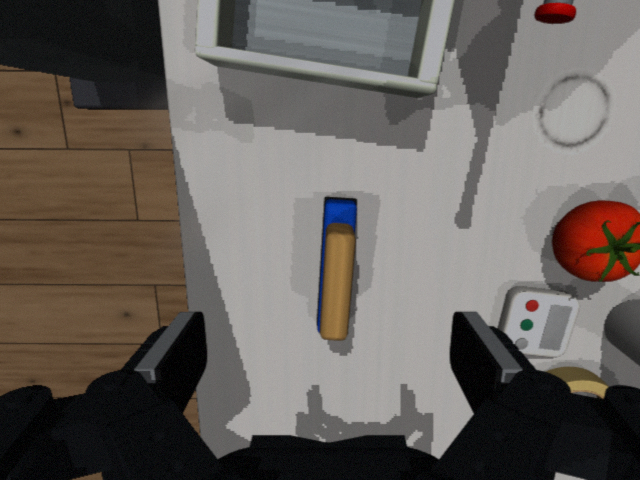

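The scraper's wooden grip runs from (341,226) to (334,337), nearly along world y.

Run:
```python
from h import *
c=load('w2')
hsv=cv2.cvtColor(c['color'],cv2.COLOR_BGR2HSV); m=cv2.inRange(hsv,(10,80,90),(24,255,255)); m[:190]=0;m[350:]=0;m[:,:300]=0;m[:,380:]=0
p=np.argwhere(m)[:,::-1].astype(np.float32); r=cv2.minAreaRect(p); b=cv2.boxPoints(r); print(r,b.tolist())
w=[onz(c,*q,.067) for q in b]; print(np.round(w,4).tolist())
a=onz(c,343,228,.067); e=onz(c,334,336,.067); print(a,e,(a+e)/2,np.degrees(np.arctan2(*(a-e)[[1,0]])),np.linalg.norm(a-e))
```

```text
((336.9903259277344, 285.81854248046875), (27.2636661529541, 107.41969299316406), 3.6522226333618164) [[319.96484375, 338.55096435546875], [326.8074951171875, 231.34942626953125], [354.01580810546875, 233.08612060546875], [347.17315673828125, 340.28765869140625]]
[[0.4446, -0.3822, 0.067], [0.4498, -0.2909, 0.067], [0.4706, -0.2922, 0.067], [0.4671, -0.3836, 0.067]]
[ 0.46215448 -0.28819585  0.067     ] [ 0.45614058 -0.37975506  0.067     ] [ 0.45914753 -0.33397546  0.067     ] 86.24203128210145 0.09175650578648294
```

```bash
python3 -m pendant '[[0.01,-0.13,0,0,0,-0.02],[0.02,-0.135,0,0,0,-0.02],[0,0,-0.2,0,0,0],[0,0,-0.2,0,0,0],[0,0,-0.2,0,0,0],[0,0,-0.15,0,0,0],[0,0,-0.13,0,0,0],[0,0,-0.1,0,0,0],[0,0,0,0,0,0],[0,0,0,0,0,0]]'
python3 -m pendant '[[0,0,0,0,0,0],[0,0,0,0,0,0],[0,0,0,0,0,0],[0,0,0,0,0,0],[0,0,0,0,0,0],[0,0,0,0,0,0],[0,0,0.05,0,0,0],[0,0,0.15,0,0,0],[0,0,0.2,0,0,0],[0,0,0,0,0,0]]' -1
```

```text
time_s: 4.0
eef_pos: [0.4592, -0.334, 0.0442]
eef_rot: [0.001, 0.726, 0.688, 0.0]
wrist_force: [0.7, 0.5, -0.1]
opening: 1.002
grasp_force: 0.0
time_s: 5.25
eef_pos: [0.4602, -0.3353, 0.1266]
eef_rot: [0.003, 0.726, 0.688, -0.0]
wrist_force: [0.7, -0.4, -3.6]
opening: 0.27
grasp_force: 59.6
```

```bash
python3 -m pendant '[[0,0,0.1,0,0,0.09],[0,0.15,0,0,0,0.1],[0,0.25,0,0,0,0.1],[0.02,0.25,0,0,0,0.1],[0.02,0.25,0,0,0,0.1],[0.02,0.25,0,0,0,0.1],[0.02,0.25,0,0,0,0.1],[0.02,0.25,0,0,0,0.1],[0,0.25,0,0,0,0.1],[0,0.2,0,0,0,0.058]]'
python3 -m pendant '[[0,0.05,0,0,0,0],[0,0,0,0,0,0],[0,0,0,0,0,0],[0,0,0,0,0,0],[0,0,0,0,0,0],[0,0,0,0,0,0],[0,0,0,0,0,0],[0,0,0,0,0,0],[0,0,0,0,0,0],[0,0,0,0,0,0]]'
python3 - <<'E'
from h import *
c=snap('wrist','w3'); snap('top','t3')
O=np.array([.462,-.04]);print(ctrl.get_obs()['eef_rot'])
im=load('t3')['color'][180:320,230:430]; cv2.imwrite('pics/ct3.png',cv2.resize(im,None,fx=2.6,fy=2.6,interpolation=cv2.INTER_CUBIC))
cv2.imwrite('pics/both3.png',np.hstack([cv2.resize(c['color'],(427,320)),cv2.resize(im,(370,320))]))
E
```

```text
time_s: 6.5
eef_pos: [0.477, 0.0883, 0.1417]
eef_rot: [-0.001, 0.066, 0.998, 0.0]
wrist_force: [-0.1, 0.2, -2.6]
opening: 0.268
grasp_force: 59.5
time_s: 7.75
eef_pos: [0.4786, 0.0964, 0.1433]
eef_rot: [-0.0, 0.068, 0.998, -0.0]
wrist_force: [0.7, -1.1, -3.9]
opening: 0.271
grasp_force: 59.9
[ 1.06382960e-05  6.80032611e-02  9.97685099e-01 -1.78237088e-06]
```

View pics/both3.png

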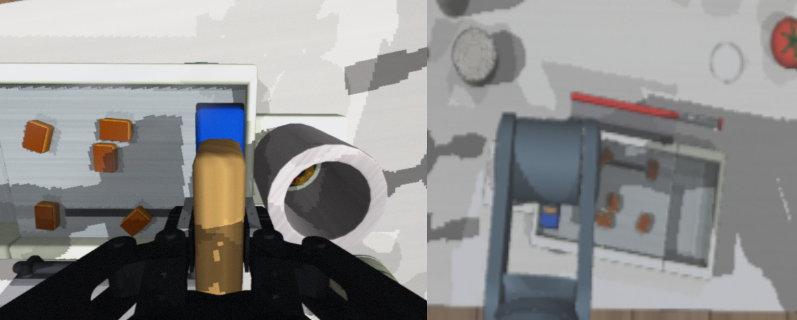

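Run:
```python
from h import *
c=load('w3'); a=np.radians(-7.8); ex=np.array([np.cos(a),np.sin(a)]); ey=np.array([-ex[1],ex[0]]); O=np.array([.462,-.04])
def S(p): d=p[:2]-O; return (d@ex*1e3).round(1),(d@ey*1e3).round(1)
h=cv2.cvtColor(c['color'],cv2.COLOR_BGR2HSV); m=cv2.inRange(h,(105,120,50),(125,255,255)); ys,xs=np.where(m); print(xs.min(),xs.max(),ys.min(),ys.max())
for u in(xs.min()+3,xs.max()-3):
    v=np.where(m[:,u])[0].min(); print('blue end',S(onz(c,u,v,.125)))
# fence: column profiles
g=cv2.cvtColor(c['color'],cv2.COLOR_BGR2GRAY)
for u in(100,250): print(u,g[90:180:3,u].tolist())
# bore mouth circle right
for p in((270*1.5,180*1.5),(385*1.5,200*1.5),(325*1.5,145*1.5),(320*1.5,243*1.5)): print('tower',S(onz(c,*p,.115)))
```

```text
293 366 158 231
blue end (np.float64(-60.0), np.float64(124.9))
blue end (np.float64(-60.3), np.float64(149.2))
100 [216, 209, 229, 235, 235, 235, 234, 235, 235, 234, 232, 201, 101, 107, 142, 184, 186, 182, 183, 189, 182, 181, 184, 182, 182, 183, 181, 184, 189, 187]
250 [222, 219, 204, 233, 233, 234, 233, 235, 234, 234, 234, 212, 130, 102, 161, 162, 186, 183, 184, 188, 185, 185, 185, 187, 183, 184, 182, 178, 153, 127]
tower (np.float64(-15.5), np.float64(168.6))
tower (np.float64(-1.9), np.float64(242.7))
tower (np.float64(-37.8), np.float64(200.5))
tower (np.float64(29.2), np.float64(204.3))
```

Run:
```python
from h import *
c=load('w3'); a=np.radians(-7.8); ex=np.array([np.cos(a),np.sin(a)]); ey=np.array([-ex[1],ex[0]]); O=np.array([.462,-.04])
def S(p): d=p[:2]-O; return (d@ex*1e3).round(1),(d@ey*1e3).round(1)
for p in((100,124),(250,125)): print(S(onz(c,*p,.056)))
w=load('w1')
g=cv2.cvtColor(w['color'],cv2.COLOR_BGR2GRAY)
for v in(100,220): 
  r=g[v,220:500].astype(int); e=[220+i for i in range(1,279) if abs(r[i+1]-r[i-1])>40]; print(v,e,[S(onz(w,u,v,.056))[0] for u in e])
```

```text
(np.float64(-74.0), np.float64(19.6))
(np.float64(-73.4), np.float64(96.6))
100 [262, 263, 264, 271, 361, 462, 463, 464, 480, 481, 482, 483, 496, 497, 498] [np.float64(-73.3), np.float64(-72.6), np.float64(-71.9), np.float64(-66.8), np.float64(-2.1), np.float64(70.5), np.float64(71.2), np.float64(71.9), np.float64(83.4), np.float64(84.1), np.float64(84.8), np.float64(85.5), np.float64(94.9), np.float64(95.6), np.float64(96.3)]
220 [250, 251, 252, 259, 339, 347, 392, 393, 402, 403, 430, 435, 436, 437, 452, 453, 454, 471] [np.float64(-74.2), np.float64(-73.4), np.float64(-72.7), np.float64(-67.2), np.float64(-5.0), np.float64(1.3), np.float64(36.3), np.float64(37.1), np.float64(44.1), np.float64(44.8), np.float64(65.9), np.float64(69.7), np.float64(70.5), np.float64(71.3), np.float64(83.0), np.float64(83.7), np.float64(84.5), np.float64(97.8)]
```

```bash
python3 -m pendant '[[-0.02,0.003,0,0,0,0],[0,0,-0.06,0,0,0],[0,0,-0.06,0,0,0],[0,0,-0.06,0,0,0],[0,0,-0.06,0,0,0],[0,0,-0.03,0,0,0],[0,0,-0.02,0,0,0],[0,0,-0.005,0,0,0],[0,0,0,0,0,0],[0,0,0,0,0,0]]'
```

```text
time_s: 9.1
eef_pos: [0.4749, 0.0969, 0.0847]
eef_rot: [0.0, 0.068, 0.998, 0.0]
wrist_force: [0.4, 0.4, -2.5]
opening: 0.268
grasp_force: 59.9
```

```bash
python3 -m pendant '[[0,0,-0.006,0,0,0],[-0.0067,-0.049,0,0,0,0],[-0.0067,-0.049,0,0,0,0],[-0.0067,-0.049,0,0,0,0],[-0.0067,-0.049,0,0,0,0],[-0.0067,-0.049,0,0,0,0],[-0.0067,-0.049,0,0,0,0],[-0.0067,-0.049,0,0,0,0],[-0.0067,-0.049,0,0,0,0],[-0.0067,-0.049,0,0,0,0]]'
```

```text
time_s: 10.35
eef_pos: [0.463, 0.0083, 0.0837]
eef_rot: [0.001, 0.068, 0.998, 0.0]
wrist_force: [1.0, 6.4, 6.6]
opening: 0.27
grasp_force: 61.2
```

```bash
python3 -m pendant '[[-0.0073,-0.0535,0,0,0,0],[-0.0073,-0.0535,0,0,0,0],[-0.0073,-0.0535,0,0,0,0],[-0.0073,-0.0535,0,0,0,0],[-0.0073,-0.0535,0,0,0,0],[-0.0073,-0.0535,0,0,0,0],[-0.0073,-0.0535,0,0,0,0],[-0.0073,-0.0535,0.003,0,0,0],[-0.0073,-0.0535,0.003,0,0,0],[-0.0073,-0.0535,0,0,0,0]]'
python3 -m pendant '[[0,0,0,0,0,0],[0,0,0,0,0,0],[0,0,0,0,0,0],[0.007,0.05,0.02,0,0,0],[0.01,0.1,0.1,0,0,0],[0.01,0.1,0.2,0,0,0],[0.01,0.1,0.1,0,0,0],[0,0,0,0,0,0],[0,0,0,0,0,0],[0,0,0,0,0,0]]'
python3 - <<'E'
from h import *
snap('top','t4');c=snap('wrist','w4')
im=load('t4')['color'][220:310,280:400]
cv2.imwrite('pics/b4.png',np.hstack([cv2.resize(c['color'],(427,320)),cv2.resize(im,(370,320))]))
E
```

```text
time_s: 11.6
eef_pos: [0.447, -0.0992, 0.0837]
eef_rot: [-0.001, 0.068, 0.998, -0.0]
wrist_force: [0.3, 0.0, -3.4]
opening: 0.274
grasp_force: 59.8
time_s: 12.85
eef_pos: [0.4545, -0.0284, 0.1671]
eef_rot: [-0.001, 0.068, 0.998, 0.0]
wrist_force: [0.2, -0.9, -2.9]
opening: 0.274
grasp_force: 60.0
```

View pics/b4.png

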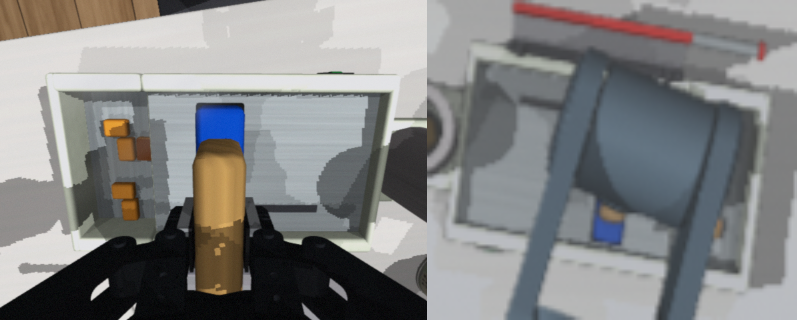

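Five croutons show in the trough on the left; nothing remains on the plate that I can see. I'll set the scraper down on the worktop.

```bash
python3 -m pendant '[[-0.012,-0.1,0,0,0,0],[-0.012,-0.15,0,0,0,0],[-0.016,-0.25,0,0,0,0],[-0.016,-0.25,0,0,0,0],[-0.016,-0.25,0,0,0,0],[-0.016,-0.25,0,0,0,0],[-0.016,-0.2,-0.1,0,0,0],[-0.016,-0.05,-0.2,0,0,0],[0,0,-0.18,0,0,0],[0,0,0,0,0,0]]'
python3 -m pendant '[[0,0,-0.07,0,0,0],[0,0,-0.04,0,0,0],[0,0,-0.018,0,0,0],[0,0,0,0,0,0],[0,0,0,0,0,0],[0,0,0,0,0,0],[0,0,0,0,0,0],[0,0,0,0,0,0],[0,0,0,0,0,0],[0,0,0,0,0,0]]'
```

```text
time_s: 14.2
eef_pos: [0.4288, -0.3263, 0.0687]
eef_rot: [-0.003, 0.069, 0.998, 0.003]
wrist_force: [0.1, -0.9, -3.8]
opening: 0.269
grasp_force: 59.9
time_s: 15.45
eef_pos: [0.4313, -0.3282, 0.0466]
eef_rot: [-0.0, 0.068, 0.998, 0.0]
wrist_force: [0.4, 0.2, -3.2]
opening: 0.271
grasp_force: 60.1
```

```bash
python3 -m pendant '[[0,0,-0.008,0,0,0],[0,0,-0.005,0,0,0],[0,0,0,0,0,0],[0,0,0,0,0,0],[0,0,0,0,0,0],[0,0,0,0,0,0],[0,0,0,0,0,0],[0,0,0,0,0,0],[0,0,0,0,0,0],[0,0,0,0,0,0]]'
python3 -m pendant '[[0,0,0,0,0,0],[0,0,0,0,0,0],[0,0,0,0,0,0],[0,0,0,0,0,0],[0,0,0,0,0,0],[0,0,0.1,0,0,0],[0,0,0.2,0,0,0],[0,0,0.25,0,0,0],[0,0,0.25,0,0,0],[0,0,0.2,0,0,0]]' 1
```

```text
time_s: 16.7
eef_pos: [0.4313, -0.3283, 0.0441]
eef_rot: [-0.0, 0.068, 0.998, -0.0]
wrist_force: [-0.2, -0.8, -2.9]
opening: 0.266
grasp_force: 60.1
time_s: 17.95
eef_pos: [0.4315, -0.3285, 0.2465]
eef_rot: [0.001, 0.068, 0.998, -0.001]
wrist_force: [-0.2, -0.1, -0.5]
opening: 1.001
grasp_force: 0.0
```

```bash
python3 -m pendant '[[0.01,0.11,0,0,0,-0.1],[0.01,0.11,0,0,0,-0.1],[0.01,0.11,0,0,0,-0.1],[0.01,0.11,0,0,0,-0.1],[0.01,0.11,0,0,0,-0.1],[0.01,0.11,0,0,0,-0.1],[0.01,0.11,0,0,0,-0.1],[0.01,0.11,0,0,0,-0.1],[0.01,0.11,0,0,0,-0.111],[0.01,0.11,0,0,0,0]]'
python3 -c "
from h import *
snap('wrist','w5')"
python3 -m pendant '[[0.02,0.12,0.02,0,0,0],[0.02,0.12,0.02,0,0,0],[0.02,0.12,0.02,0,0,0],[0.02,0.12,0.02,0,0,0],[0.02,0.12,0.02,0,0,0],[0.02,0.12,0.02,0,0,0],[0.02,0.12,0.02,0,0,0],[0.02,0.12,0,0,0,0],[0,0,0,0,0,0],[0,0,0,0,0,0]]'
python3 - <<'E'
from h import *
c=snap('wrist','w6')
a=load('w5')['color']
cv2.imwrite('pics/b6.png',np.hstack([cv2.resize(a,(400,300)),cv2.resize(c['color'],(400,300))]))
cv2.imwrite('pics/b6.png',np.vstack([np.hstack([cv2.resize(a,(400,300)),cv2.resize(c['color'],(400,300))]),np.hstack([cv2.resize(a[100:280,200:440],(400,300)),cv2.resize(c['color'][100:280,200:440],(400,300))])]))
E
```

```text
time_s: 19.2
eef_pos: [0.4513, -0.1075, 0.2441]
eef_rot: [0.0, 0.707, 0.708, 0.0]
wrist_force: [-0.5, -0.2, -0.2]
opening: 1.002
grasp_force: 0.0
time_s: 20.5
eef_pos: [0.4832, 0.0832, 0.2719]
eef_rot: [0.0, 0.706, 0.709, -0.0]
wrist_force: [-0.8, 0.4, 0.3]
opening: 1.0
grasp_force: 0.0
```

View pics/b6.png

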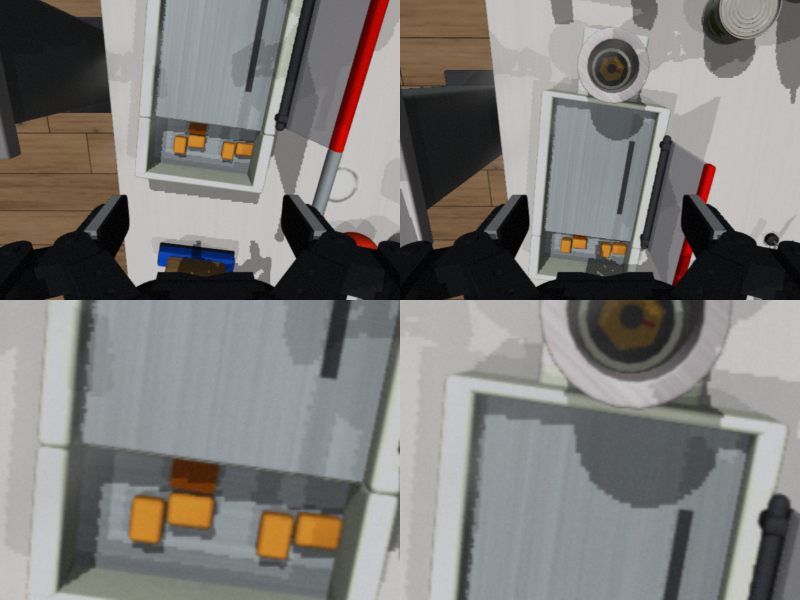

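Left: 5 croutons in the trough, the plate clear, and the scraper upright. Right: hub bore mouth at about (342,102), with the hex nut inside it. I'll zoom in on the nut.

Run:
```python
from h import *
c=load('w6'); im=c['color'][40:170,270:410]
cv2.imwrite('pics/n6.png',cv2.resize(im,None,fx=4.5,fy=4.5,interpolation=cv2.INTER_CUBIC))
t=load('t3') if 0 else load('top0')
a=np.radians(-7.8); ex=np.array([np.cos(a),np.sin(a)]); ey=np.array([-ex[1],ex[0]]); O=np.array([.461,-.04])
B=np.r_[O+.205*ey,.115]; print(B,proj(c,B),proj(c,np.r_[B[:2],.045]))
```

```text
[0.48882169 0.16310331 0.115     ] [338.94254683 108.44247759] [336.88710152 111.42065537]
```

View pics/n6.png

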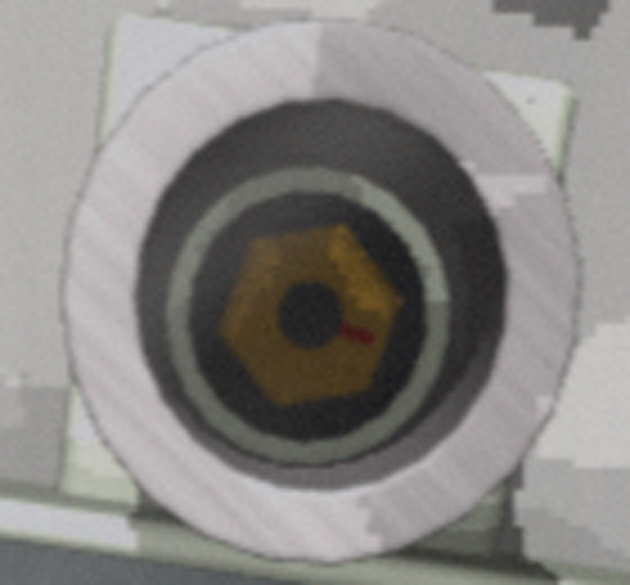

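Run:
```python
from h import *
c=load('w6'); f=lambda p,z:onz(c,270+(p[0]-2)/4.5,40+(p[1]-2)/4.5,z)
print('outer',f((65,289),.115),f((580,289),.115),f((322,18),.115),f((322,560),.115))
print('mouth',f((322,289),.115), f((321,296),.115))
C=np.array([f(p,.043) for p in((347,226),(402,301),(372,388),(290,404),(220,325),(260,240))])
m=C.mean(0); print('nut',m); d=C-m; an=np.degrees(np.arctan2(d[:,1],d[:,0])); print(an, np.hypot(d[:,0],d[:,1]))
print('corner mod60',np.degrees(np.angle(np.mean(np.exp(1j*np.radians(an*6)))))/6)
e=f((372,340),.045)-m;print('mark',np.degrees(np.arctan2(e[1],e[0])))
```

```text
outer [0.45214655 0.16595567 0.115     ] [0.52846459 0.16617759 0.115     ] [0.48980382 0.20274357 0.115     ] [0.49070516 0.12645859 0.115     ]
mouth [0.49023718 0.16606643 0.115     ] [0.49010048 0.16508125 0.115     ]
nut [0.49111004 0.16471183 0.043     ]
[  69.90610496    8.68474578  -50.43003479 -105.91362574 -173.91461952
  128.2872409 ] [0.01648175 0.01623744 0.0169452  0.01663808 0.01777144 0.01658299]
corner mod60 9.417733060050569
mark -23.172388716114835
```

The nut centre is at about (0.4905,0.165), with corners at 9.4° mod 60. Next, the key in its stand.

```bash
python3 -m pendant '[[0,0.12,0,0,0,0],[0.02,0.12,0,0,0,0],[0.02,0.12,0,0,0,0],[0.02,0.12,0,0,0,0],[0.02,0.12,0,0,0,0],[0.02,0.12,0,0,0,0],[0,0.12,0,0,0,0],[0,0.1,0,0,0,0],[0,0,0,0,0,0],[0,0,0,0,0,0]]'
python3 - <<'E'
from h import *
c=snap('wrist','w7')
h=cv2.cvtColor(c['color'],cv2.COLOR_BGR2HSV); m=cv2.inRange(h,(5,130,80),(20,255,255)); m[:,:180]=0
n,l,st,ce=cv2.connectedComponentsWithStats(m)
for i in range(1,n):
    if st[i,4]>60: print(st[i],ce[i])
E
```

```text
time_s: 21.8
eef_pos: [0.5034, 0.2711, 0.272]
eef_rot: [0.0, 0.706, 0.708, -0.0]
wrist_force: [0.3, -0.0, -0.8]
opening: 1.001
grasp_force: 0.0
[ 322   17   64   69 1769] [353.30412663  50.99660825]
```

View pics/w7.png

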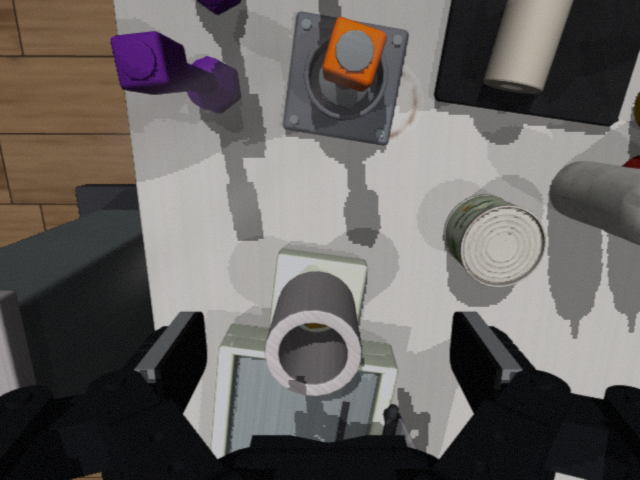

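Run:
```python
from h import *
c=load('w7')
h=cv2.cvtColor(c['color'],cv2.COLOR_BGR2HSV); m=cv2.inRange(h,(5,130,80),(20,255,255)); m[:,:300]=0; m[:,420:]=0; m[130:]=0
p=np.argwhere(m)[:,::-1].astype(np.int32); hu=cv2.convexHull(p); ap=cv2.approxPolyDP(hu,3,True)[:,0]; print(ap.tolist())
print(np.round([onz(c,*q,.1755) for q in ap],4).tolist())
print('disc',onz(c,354,51,.1755)); print('cup rim',onz(c,345,83,.05),'purple',onz(c,140,60,.17),onz(c,180,45,.17),onz(c,218,0,.17))
cv2.imwrite('pics/k7.png',cv2.resize(c['color'][0:130,280:420],None,fx=4,fy=4,interpolation=cv2.INTER_CUBIC))
```

```text
[[385, 34], [371, 83], [365, 85], [323, 69], [338, 17]]
[[0.5305, 0.3848, 0.1755], [0.5242, 0.3616, 0.1755], [0.5211, 0.3606, 0.1755], [0.4992, 0.3683, 0.1755], [0.5067, 0.3924, 0.1755]]
disc [0.51501635 0.37685114 0.1755    ]
cup rim [0.5153201  0.37263551 0.05      ] purple [0.40278456 0.37310754 0.17      ] [0.42454653 0.38037218 0.17      ] [0.44586042 0.40128767 0.17      ]
```

View pics/k7.png

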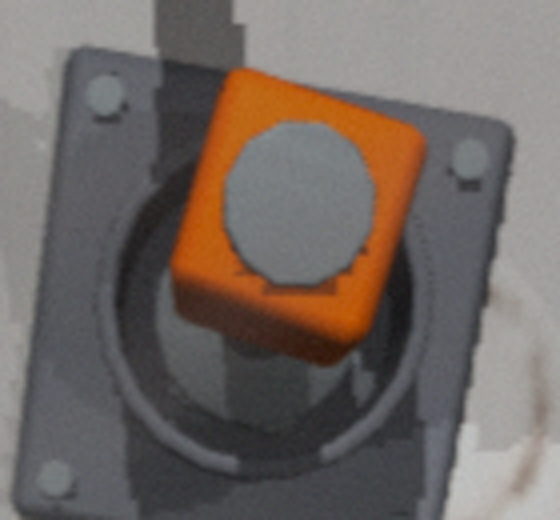

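```bash
python3 -m pendant '[[0.006,0.053,0,0,0,0.1],[0.006,0.053,0,0,0,0.1],[0.006,0.053,0,0,0,0.1],[0.006,0.053,0,0,0,0.1],[0.006,0.053,0,0,0,0.1],[0.006,0.053,0,0,0,0.1],[0.006,0.053,0,0,0,0.1],[0.006,0.053,0,0,0,0.105],[0.006,0.053,0,0,0,0],[0.004,0.053,0,0,0,0]]'
python3 -m pendant '[[0,0,0,0,0,0],[0,0,-0.1,0,0,0],[0,0,-0.15,0,0,0],[0,0,-0.15,0,0,0],[0,0,-0.15,0,0,0],[0,0,-0.06,0,0,0],[0,0,-0.035,0,0,0],[0,0,0,0,0,0],[0,0,0,0,0,0],[0,0,0,0,0,0]]'
python3 -m pendant '[[0,0,0,0,0,0],[0,0,0,0,0,0],[0,0,0,0,0,0],[0,0,0,0,0,0],[0,0,0,0,0,0],[0,0,0,0,0,0],[0,0,0,0,0,0],[0,0,0.05,0,0,0],[0,0,0.1,0,0,0],[0,0,0.15,0,0,0]]' -1
```

```text
time_s: 23.1
eef_pos: [0.5152, 0.3778, 0.2721]
eef_rot: [0.0, 0.153, 0.988, -0.0]
wrist_force: [0.2, 0.4, -1.1]
opening: 0.999
grasp_force: 0.0
time_s: 24.35
eef_pos: [0.5155, 0.378, 0.1442]
eef_rot: [0.001, 0.151, 0.989, 0.0]
wrist_force: [0.1, -0.4, -0.2]
opening: 1.001
grasp_force: 0.0
time_s: 25.6
eef_pos: [0.5144, 0.3774, 0.2037]
eef_rot: [-0.001, 0.151, 0.989, -0.001]
wrist_force: [0.6, 0.3, -2.6]
opening: 0.32
grasp_force: 59.3
```

```bash
python3 -m pendant '[[0,0,0.15,0,0,0],[0,0,0.2,0,0,0],[-0.01,-0.08,0.04,0,0,0],[-0.015,-0.14,0,0,0,0],[-0.015,-0.14,0,0,0,0],[-0.015,-0.14,0,0,0,0],[-0.02,-0.14,0,0,0,0],[-0.02,-0.14,0,0,0,0],[-0.02,-0.14,0,0,0,0],[-0.005,-0.14,0,0,0,0]]'
python3 - <<'E'
from h import *
s=snap('scene','s8');w=snap('wrist','w8')
K=ctrl.get_obs()['eef_pos']; u,v=proj(s,K-[0,0,.12]).astype(int); print(u,v,K)
im=s['color'][v-60:v+60,u-60:u+60]
cv2.imwrite('pics/b8.png',np.hstack([cv2.resize(im,(400,400),interpolation=cv2.INTER_CUBIC),cv2.resize(w['color'][180:480,170:470],(400,400))]))
E
```

```text
time_s: 26.85
eef_pos: [0.4896, 0.1639, 0.2799]
eef_rot: [-0.001, 0.151, 0.989, -0.0]
wrist_force: [0.5, -0.7, -3.4]
opening: 0.32
grasp_force: 59.6
287 199 [0.48993054 0.16272712 0.2800312 ]
```

View pics/b8.png

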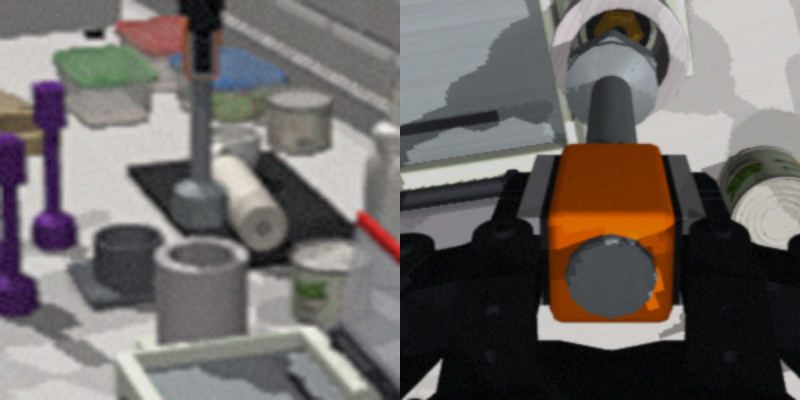

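Run:
```python
from h import *
w=load('w8'); im=w['color'][175:300,260:400]; im=cv2.convertScaleAbs(im,alpha=1.5,beta=20)
cv2.imwrite('pics/n8.png',cv2.resize(im,None,fx=4.5,fy=4.5,interpolation=cv2.INTER_CUBIC))
```

```text
(no output)
```

View pics/n8.png

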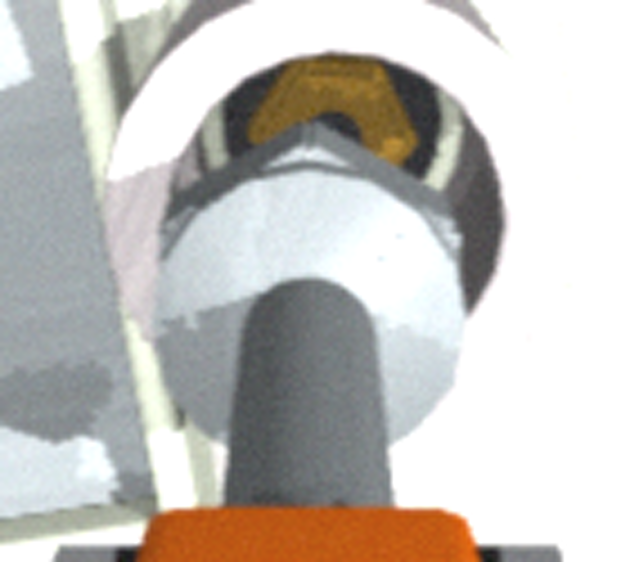

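Run:
```python
from h import *
w=load('w8'); K=np.array([0.48993,0.16273,.2800])
p=onz(w,260+310/4.5,175+122/4.5,.146); print(p, p-K, np.degrees(np.arctan2(*(p-K)[[1,0]])), np.linalg.norm((p-K)[:2]))
o=ctrl.get_obs();print(o['eef_pos'],o['torque'],o['wrist_force'])
```

```text
[0.4679656  0.16718541 0.146     ] [-0.0219644   0.00445541 -0.134     ] 168.53331857198668 0.022411730352290424
[0.48993054 0.16272712 0.2800312 ] [ 0.02353793  0.05202354 -0.03955476] [-0.22121995  0.63703975 -2.99825868]
```

Run:
```python
from h import *
from scipy.optimize import least_squares as ls
w=load('w8')
# detect bright ring inner edge by radial scan in ground plane z=.115
g=cv2.cvtColor(w['color'],cv2.COLOR_BGR2GRAY).astype(float)
def scan(c,C,angs,r0,r1):
    pts=[]
    for a in angs:
        rs=np.arange(r0,r1,.0003); P=np.array([proj(c,[C[0]+r*np.cos(a),C[1]+r*np.sin(a),.115]) for r in rs],dtype=np.float32)
        v=cv2.remap(g.astype(np.float32),P[:,0].reshape(1,-1),P[:,1].reshape(1,-1),cv2.INTER_LINEAR)[0]
        d=v[4:]-v[:-4]; i=d.argmax(); 
        if d[i]>25: pts.append([C[0]+rs[i+2]*np.cos(a),C[1]+rs[i+2]*np.sin(a)])
    return np.array(pts)
def fit(p,R): return ls(lambda x:np.hypot(p[:,0]-x[0],p[:,1]-x[1])-R,[.49,.165],loss='soft_l1',f_scale=.0005)
A=np.radians(np.arange(110,240,6)); p=scan(w,[.49,.165],A,.023,.033); f=fit(p,.0275); print('w8',len(p),f.x,np.abs(f.fun).mean())
c=load('w6'); g=cv2.cvtColor(c['color'],cv2.COLOR_BGR2GRAY).astype(float)
p=scan(c,[.49,.165],np.radians(np.arange(0,360,8)),.023,.033); f=fit(p,.0275); print('w6',len(p),f.x,np.abs(f.fun).mean())
```

```text
w8 22 [0.48958341 0.16447863] 0.000321981238187997
w6 45 [0.4900964  0.16453325] 0.00016455012596600265
```

```bash
python3 -m pendant '[[-0.005,0.015,0,0,0,0.1],[0,0,0,0,0,0.1],[0,0,0,0,0,0.098],[0,0,0,0,0,0],[0,0,-0.1,0,0,0],[0,0,-0.08,0,0,0],[0,0,-0.03,0,0,0],[0,0,-0.03,0,0,0],[0,0,0,0,0,0],[0,0,0,0,0,0]]'
python3 -m pendant '[[0,0,-0.03,0,0,0],[0,0,-0.03,0,0,0],[0,0,-0.03,0,0,0],[0,0,-0.03,0,0,0],[0,0,-0.03,0,0,0],[0,0,-0.03,0,0,0],[0,0,-0.03,0,0,0],[0,0,-0.02,0,0,0],[0,0,0,0,0,0],[0,0,0,0,0,0]]'
```

```text
time_s: 28.2
eef_pos: [0.4903, 0.1688, 0.2336]
eef_rot: [0.0, -0.083, 0.997, 0.0]
wrist_force: [0.1, -0.4, -2.7]
opening: 0.321
grasp_force: 60.2
time_s: 29.45
eef_pos: [0.4901, 0.1688, 0.1873]
eef_rot: [0.0, -0.083, 0.997, 0.0]
wrist_force: [-0.2, 0.6, -2.2]
opening: 0.322
grasp_force: 60.2
```

```bash
python3 -m pendant '[[-0.003,-0.014,0,0,0,0],[0,0,0,0,0,0],[0,0,-0.02,0,0,0],[0,0,-0.015,0,0,0],[0,0,-0.015,0,0,0],[0,0,-0.015,0,0,0],[0,0,-0.01,0,0,0],[0,0,0,0,0,0],[0,0,0,0,0,0],[0,0,0,0,0,0]]'
```

```text
time_s: 30.7
eef_pos: [0.4893, 0.1658, 0.1721]
eef_rot: [-0.0, -0.083, 0.997, -0.0]
wrist_force: [0.2, -0.8, -3.1]
opening: 0.322
grasp_force: 60.0
```

```bash
python3 -m pendant '[[0,0,-0.015,0,0,0],[0,0,-0.015,0,0,0],[0,0,-0.015,0,0,0],[0,0,-0.01,0,0,0],[0,0,0,0,0,0],[0,0,0,0,0,0],[0,0,0,0,0,0],[0,0,0,0,0,0],[0,0,0,0,0,0],[0,0,0,0,0,0]]'
```

```text
time_s: 31.95
eef_pos: [0.4892, 0.1659, 0.161]
eef_rot: [-0.0, -0.083, 0.997, -0.0]
wrist_force: [1.2, -2.4, -4.2]
opening: 0.324
grasp_force: 59.8
```

```bash
python3 -m pendant '[[0,0,0,0,0,-0.1],[0,0,0,0,0,-0.1],[0,0,0,0,0,-0.1],[0,0,0,0,0,-0.1],[0,0,0,0,0,-0.1],[0,0,0,0,0,-0.1],[0,0,0,0,0,-0.1],[0,0,0,0,0,-0.1],[0,0,0,0,0,-0.1],[0,0,0,0,0,-0.1]]'
python3 -c "
from h import *
print(ctrl.get_obs())"
python3 -m pendant '[[0,0,0,0,0,-0.08],[0,0,0,0,0,-0.08],[0,0,0,0,0,-0.08],[0,0,0,0,0,-0.08],[0,0,0,0,0,0],[0,0,0,0,0,0],[0,0,0,0,0,0],[0,0,0,0,0,0],[0,0,0,0,0,0],[0,0,0,0,0,0]]'
python3 -c "
from h import *
print(ctrl.get_obs())"
```

```text
time_s: 33.2
eef_pos: [0.4904, 0.1665, 0.1615]
eef_rot: [0.001, 0.648, 0.762, 0.001]
wrist_force: [3.4, -0.8, -5.5]
opening: 0.322
grasp_force: 59.9
{'time_s': 33.2, 'q': array([ 9.72244766e-02,  1.37805872e-01,  1.82383563e+00,  1.01141226e-03,
        1.17696604e+00, -6.36379233e-02]), 'dq': array([-3.51043459e-04, -1.40884305e-04, -3.16212264e-04,  1.78751699e-05,
       -3.44982814e-03,  1.24677564e+00]), 'joint_efforts': array([  0.77739095, -41.4891386 , -32.35519767,   0.45831732,
         1.56969801,  -1.51614558]), 'eef_pos': array([0.49040644, 0.16648102, 0.16148601]), 'eef_rot': array([7.01607040e-04, 6.48155130e-01, 7.61506718e-01, 1.39779512e-03]), 'wrist_force': array([ 3.39050386, -0.84848832, -5.51214945]), 'torque': array([-0.25320235, -1.09387127,  0.11858887]), 'grasp_force': 59.8676723241806, 'opening': 0.32152635875853675}
time_s: 34.45
eef_pos: [0.4908, 0.1663, 0.1617]
eef_rot: [0.001, 0.816, 0.579, 0.002]
wrist_force: [5.9, 0.1, -5.8]
opening: 0.318
grasp_force: 60.0
{'time_s': 34.45, 'q': array([9.69346319e-02, 1.37762730e-01, 1.82347728e+00, 6.97426277e-04,
       1.17649655e+00, 4.33384134e-01]), 'dq': array([ 6.35714722e-05, -3.94441358e-04,  6.84394491e-04,  1.32451734e-03,
        3.19372044e-04, -3.92153835e-04]), 'joint_efforts': array([ 1.31352045e+00, -4.12288892e+01, -3.14868093e+01,  5.54298833e-01,
        2.18227297e+00,  7.69468927e-03]), 'eef_pos': array([0.49082413, 0.16628419, 0.1616674 ]), 'eef_rot': array([6.78823492e-04, 8.15593153e-01, 5.78622491e-01, 1.83313475e-03]), 'wrist_force': array([ 5.86982222,  0.12444728, -5.84777897]), 'torque': array([-0.23381879, -1.47399876,  0.06223672]), 'grasp_force': 59.99199986457825, 'opening': 0.3177445718136369}
```

```bash
python3 -m pendant '[[0,0,0,0,0,-0.02],[0,0,0,0,0,-0.02],[0,0,0,0,0,-0.02],[0,0,0,0,0,-0.02],[0,0,0,0,0,-0.02],[0,0,0,0,0,-0.02],[0,0,0,0,0,-0.02],[0,0,0,0,0,-0.02],[0,0,0,0,0,-0.02],[0,0,0,0,0,-0.02]]'
python3 -c "
from h import *
o=ctrl.get_obs();print(o['torque'],o['q'][5],o['joint_efforts'][5])"
```

```text
time_s: 35.7
eef_pos: [0.4911, 0.1661, 0.1617]
eef_rot: [0.001, 0.896, 0.444, 0.002]
wrist_force: [6.6, -1.7, -7.4]
opening: 0.318
grasp_force: 59.9
[-0.36425908 -1.64934821  0.11797373] 0.7483830244433051 -0.20032343454658985
```

```bash
python3 -m pendant '[[0,0,0,0,0,-0.015],[0,0,0,0,0,-0.015],[0,0,0,0,0,-0.015],[0,0,0,0,0,-0.015],[0,0,0,0,0,-0.015],[0,0,0,0,0,-0.015],[0,0,0,0,0,-0.015],[0,0,0,0,0,-0.015],[0,0,0,0,0,0],[0,0,0,0,0,0]]'
python3 -c "
from h import *
o=ctrl.get_obs();print(o['torque'],o['q'][5],o['joint_efforts'][5])"
```

```text
time_s: 36.95
eef_pos: [0.4912, 0.166, 0.1617]
eef_rot: [0.001, 0.934, 0.358, 0.002]
wrist_force: [7.0, -1.1, -7.0]
opening: 0.322
grasp_force: 59.9
[-0.44304946 -1.77399328  0.0900421 ] 0.9359464102472518 0.08204600075259805
```

```bash
python3 -m pendant '[[0,0,0,0,0,-0.015],[0,0,0,0,0,-0.015],[0,0,0,0,0,-0.015],[0,0,0,0,0,-0.015],[0,0,0,0,0,-0.015],[0,0,0,0,0,-0.015],[0,0,0,0,0,-0.015],[0,0,0,0,0,-0.015],[0,0,0,0,0,0],[0,0,0,0,0,0]]'
python3 -c "
from h import *
o=ctrl.get_obs();print(o['torque'],o['q'][5],o['joint_efforts'][5])"
```

```text
time_s: 38.2
eef_pos: [0.4913, 0.166, 0.162]
eef_rot: [0.001, 0.963, 0.27, 0.002]
wrist_force: [5.9, -1.4, -6.2]
opening: 0.316
grasp_force: 61.1
[-0.62087039 -1.77574763  1.58169609] 1.1219621333728858 1.5651404857635498
```

```bash
python3 -m pendant '[[0,0,0,0,0,0.02],[0,0,0,0,0,0.02],[0,0,0,0,0,0.01],[0,0,0,0,0,0],[0,0,0,0,0,0],[0,0,0.02,0,0,0],[0,0,0.04,0,0,0],[0,0,0.06,0,0,0],[0,0,0.06,0,0,0],[0,0,0.06,0,0,0]]'
python3 -m pendant '[[0,0,0.06,0,0,0],[0,0,0.1,0,0,0],[0,0,0.1,0,0,0],[0,0,0.1,0,0,0],[0,0,0.03,0,0,0],[0,0,0,0,0,0],[0,0,0,0,0,0],[0,0,0,0,0,0],[0,0,0,0,0,0],[0,0,0,0,0,0]]'
python3 - <<'E'
from h import *
w=snap('wrist','w9'); s=snap('scene','s9'); o=ctrl.get_obs(); print(o['torque'])
K=o['eef_pos']; u,v=proj(s,K-[0,0,.08]).astype(int)
cv2.imwrite('pics/b9.png',np.hstack([cv2.resize(s['color'][v-75:v+75,u-75:u+75],(400,400),interpolation=cv2.INTER_CUBIC),cv2.resize(w['color'][80:380,170:470],(400,400))]))
E
```

```text
time_s: 39.45
eef_pos: [0.4896, 0.1664, 0.2107]
eef_rot: [-0.0, 0.952, 0.306, 0.001]
wrist_force: [0.6, -0.5, -3.7]
opening: 0.32
grasp_force: 70.7
time_s: 40.7
eef_pos: [0.4893, 0.1659, 0.2869]
eef_rot: [-0.0, 0.952, 0.305, -0.0]
wrist_force: [-0.1, 0.4, -2.3]
opening: 0.32
grasp_force: 70.7
[0.03096704 0.02809649 0.03212414]
```

View pics/b9.png

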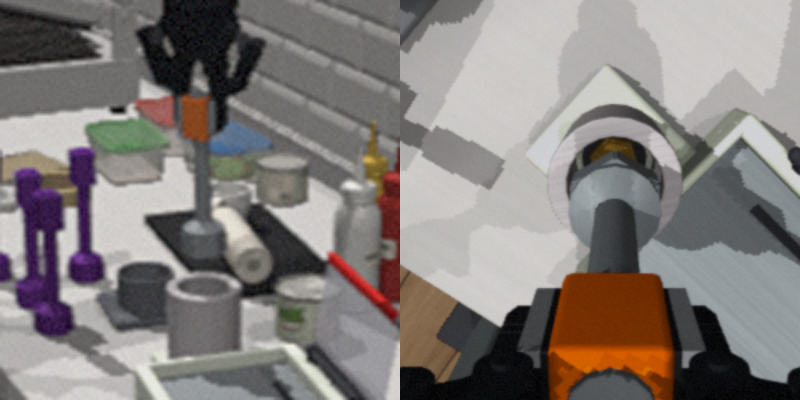

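The key hangs straight in the grip at about (195,240). I'll take it back to the stand.

```bash
python3 -m pendant '[[0.01,0.08,0,0,0,0],[0.015,0.14,0,0,0,0],[0.015,0.14,0,0,0,0],[0.015,0.14,0,0,0,0],[0.015,0.14,0,0,0,0],[0.015,0.14,0,0,0,0],[0.02,0.14,0,0,0,0],[0.02,0.1,0,0,0,0],[0.006,0.036,0,0,0,0],[0,0,0,0,0,0]]'
python3 -m pendant '[[0,0,-0.1,0,0,0],[0,0,-0.15,0,0,0],[0,0,-0.12,0,0,0],[0,0,-0.03,0,0,0],[0,0,-0.03,0,0,0],[0,0,0,0,0,0],[0,0,0,0,0,0],[0,0,0,0,0,0],[0,0,0,0,0,0],[0,0,0,0,0,0]]'
python3 -c "
from h import *
w=snap('wrist','w10'); s=snap('scene','s10');K=ctrl.get_obs()['eef_pos']; u,v=proj(s,K-[0,0,.1]).astype(int)
cv2.imwrite('pics/b10.png',np.hstack([cv2.resize(s['color'][v-50:v+50,u-50:u+50],(400,400),interpolation=cv2.INTER_CUBIC),cv2.resize(w['color'][80:380,170:470],(400,400))]))"
```

```text
time_s: 42.05
eef_pos: [0.5152, 0.3777, 0.2867]
eef_rot: [0.0, 0.952, 0.306, -0.0]
wrist_force: [-0.4, 0.7, -2.5]
opening: 0.318
grasp_force: 70.5
time_s: 43.3
eef_pos: [0.5156, 0.3772, 0.2012]
eef_rot: [-0.0, 0.952, 0.306, 0.0]
wrist_force: [-0.5, 0.7, -2.2]
opening: 0.321
grasp_force: 70.4
```

View pics/b10.png

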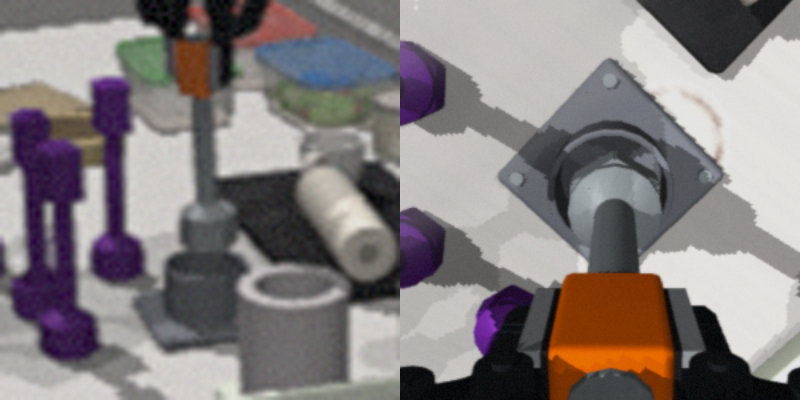

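The socket is centred over the cup in both views, so I'll lower it.

```bash
python3 -m pendant '[[0,0,-0.04,0,0,0],[0,0,-0.06,0,0,0],[0,0,-0.06,0,0,0],[0,0,-0.05,0,0,0],[0,0,-0.04,0,0,0],[0,0,-0.02,0,0,0],[0,0,-0.008,0,0,0],[0,0,0,0,0,0],[0,0,0,0,0,0],[0,0,0,0,0,0]]'
```

```text
time_s: 44.65
eef_pos: [0.5157, 0.3772, 0.1459]
eef_rot: [-0.0, 0.952, 0.306, 0.0]
wrist_force: [-0.5, 0.4, -3.1]
opening: 0.32
grasp_force: 70.4
```

```bash
python3 -m pendant '[[0,0,-0.005,0,0,0],[0,0,-0.005,0,0,0],[0,0,0,0,0,0],[0,0,0,0,0,0],[0,0,0,0,0,0],[0,0,0,0,0,0],[0,0,0,0,0,0],[0,0,0,0,0,0],[0,0,0,0,0,0],[0,0,0,0,0,0]]'
python3 -m pendant '[[0,0,0,0,0,0],[0,0,0,0,0,0],[0,0,0,0,0,0],[0,0,0,0,0,0],[0,0,0,0,0,0],[0,0,0.1,0,0,0],[0,0,0.15,0,0,0],[0,0,0.2,0,0,0],[0,0,0.2,0,0,0],[0,0,0,0,0,0]]' 1
python3 -c "
from h import *
w=snap('wrist','w11')"
```

```text
time_s: 45.9
eef_pos: [0.516, 0.3774, 0.1445]
eef_rot: [-0.0, 0.952, 0.306, 0.001]
wrist_force: [-1.5, -0.5, 5.1]
opening: 0.315
grasp_force: 71.5
time_s: 47.15
eef_pos: [0.5177, 0.3783, 0.2801]
eef_rot: [-0.001, 0.952, 0.306, 0.005]
wrist_force: [-1.2, -0.1, -0.3]
opening: 1.004
grasp_force: 0.0
```

```bash
python3 -m pendant '[[-0.015,-0.08,0,0,0,0],[-0.02,-0.155,0,0,0,0.065],[-0.02,-0.155,0,0,0,0.065],[-0.02,-0.155,0,0,0,0.065],[-0.02,-0.155,0,0,0,0.065],[-0.02,-0.155,0,0,0,0.065],[-0.02,-0.155,0,0,0,0.065],[-0.02,-0.155,0,0,0,0.065],[-0.02,-0.155,-0.02,0,0,0.063],[0,-0.155,-0.02,0,0,0]]'
python3 - <<'E'
from h import *
w=snap('wrist','w12'); t=snap('top','t12'); s=snap('scene','s12'); print(ctrl.get_obs()['eef_pos'],ctrl.get_obs()['eef_rot'])
a=load('w11')['color']
L=cv2.resize(w['color'],(400,300)); u,v=proj(w,[.49,.1645,.115]).astype(int); print(u,v)
v0=max(0,v-50);N=cv2.resize(w['color'][v0:v0+105,u-70:u+70],(400,300),interpolation=cv2.INTER_CUBIC)
S=cv2.resize(s['color'][180:300,300:460],(400,300),interpolation=cv2.INTER_CUBIC)
cv2.imwrite('pics/b12.png',np.vstack([np.hstack([L,N]),np.hstack([S,cv2.resize(a,(400,300))])]))
E
```

```text
time_s: 48.45
eef_pos: [0.4788, 0.0806, 0.264]
eef_rot: [-0.001, 0.753, 0.658, -0.001]
wrist_force: [1.5, 0.5, -1.1]
opening: 1.003
grasp_force: 0.0
[0.47926185 0.08063653 0.26405368] [-0.00099819  0.75458759  0.65619769 -0.00108153]
330 99
```

View pics/b12.png

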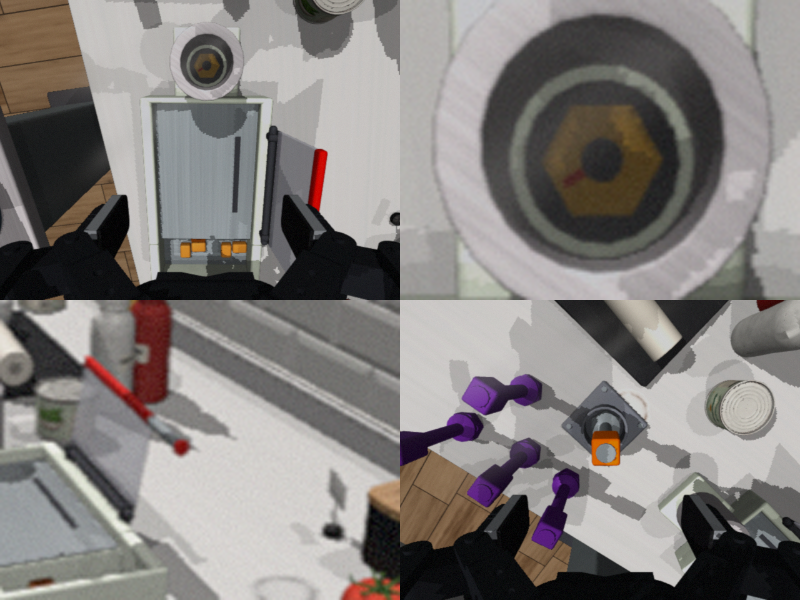

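The nut's mark is now at about -148° in the slicer frame (it started at -13°), so it's fully tight. The key stands upright in its cup. In the scene view the guard knob is at (372,238). I'll triangulate the handle.

Run:
```python
from h import *
t=load('t12'); s=load('s12')
for n,c,(x0,x1,y0,y1) in(('top',t,(295,400,210,245)),('scene',s,(325,395,195,250))):
    h=cv2.cvtColor(c['color'],cv2.COLOR_BGR2HSV); m=cv2.inRange(h,(0,120,60),(8,255,255))|cv2.inRange(h,(172,120,60),(180,255,255))
    k=np.zeros_like(m);k[y0:y1,x0:x1]=255;m&=k
    N,l,st,ce=cv2.connectedComponentsWithStats(m)
    for i in range(1,N):
        if st[i,4]>3: print(n,st[i],ce[i].round(1))
a=np.radians(-7.8); ex=np.array([np.cos(a),np.sin(a)]); ey=np.array([-ex[1],ex[0]]); O=np.array([.4615,-.0385])
def S(p): d=p[:2]-O; return [round(float(d@ex*1e3),1),round(float(d@ey*1e3),1),round(p[2]*1e3,1)]
for th in(1.7,1.75,1.8,1.85,1.9,1.95):
    b=th+.04; P=lambda y:np.r_[O+(.088-.102*np.cos(b))*ex+y*ey,.064+.102*np.sin(b)]
    print(th,[ (proj(t,P(y)).round(0).tolist(),proj(s,P(y)).round(0).tolist()) for y in(-.049,-.115)])
```

```text
top [308 221  58  11 127] [334.3 225.5]
scene [334 195  34  33 422] [355.7 210.4]
scene [370 236   5   6  25] [372.  238.4]
1.7 [([367.0, 232.0], [360.0, 229.0]), ([390.0, 235.0], [372.0, 240.0])]
1.75 [([367.0, 230.0], [362.0, 229.0]), ([390.0, 233.0], [374.0, 240.0])]
1.8 [([367.0, 228.0], [364.0, 229.0]), ([390.0, 232.0], [376.0, 240.0])]
1.85 [([368.0, 227.0], [366.0, 230.0]), ([390.0, 230.0], [378.0, 240.0])]
1.9 [([368.0, 225.0], [368.0, 230.0]), ([390.0, 229.0], [380.0, 241.0])]
1.95 [([368.0, 224.0], [369.0, 230.0]), ([390.0, 227.0], [381.0, 241.0])]
```

```bash
python3 -m pendant '[[0,-0.1,-0.045,0,0,0],[0.03,-0.12,-0.05,0,0,0],[0.05,-0.12,-0.05,0,0,0],[0.05,-0.12,0,0,0,0],[0.05,-0.12,0,0,0,0],[0.05,-0.12,0,0,0,0],[0.05,-0.12,0,0,0,0],[0.05,-0.12,0,0,0,0],[0.05,-0.12,0,0,0,0],[0,0,0,0,0,0]]'
python3 -c "
from h import *
w=snap('wrist','w13'); cv2.imwrite('pics/v13.png',cv2.resize(w['color'],(560,420)))"
```

```text
time_s: 49.85
eef_pos: [0.557, -0.1317, 0.2362]
eef_rot: [-0.0, 0.754, 0.657, -0.0]
wrist_force: [-0.1, -0.2, 0.1]
opening: 1.001
grasp_force: 0.0
```

View pics/v13.png

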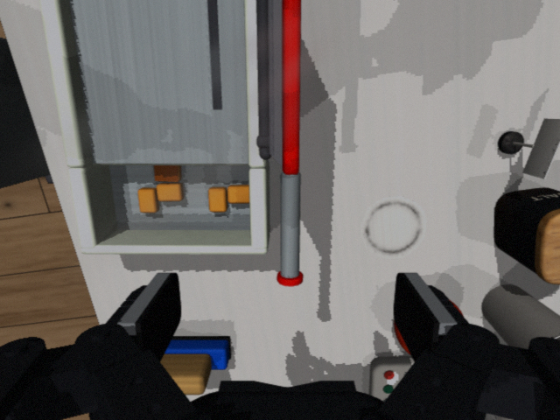

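The rod runs from (290,173) to (290,275) in the picture, between the fingers. All five croutons are in the trough.

Run:
```python
from h import *
c=load('w13'); k=640/560
a=np.radians(-7.8); ex=np.array([np.cos(a),np.sin(a)]); ey=np.array([-ex[1],ex[0]]); O=np.array([.462,-.0386])
for p in((290,173),(290,275),(290,224)):
    q=onz(c,p[0]*k,p[1]*k,.164); d=q[:2]-O; print(q.round(4),(d@ex*1e3).round(1),(d@ey*1e3).round(1))
```

```text
[ 0.5622 -0.0979  0.164 ] 107.3 -45.1
[ 0.5534 -0.1614  0.164 ] 107.3 -109.3
[ 0.558  -0.1283  0.164 ] 107.3 -75.9
```

```bash
python3 -m pendant '[[0,0,-0.1,0,0,0],[0,0,-0.15,0,0,0],[0,0,-0.1,0,0,0],[0,0,-0.06,0,0,0],[0,0,0,0,0,0],[0,0,0,0,0,0],[0,0,0,0,0,0],[0,0,0,0,0,0],[0,0,0,0,0,0],[0,0,0,0,0,0]]'
python3 -m pendant '[[0,0,0,0,0,0],[0,0,0,0,0,0],[0,0,0,0,0,0],[0,0,0,0,0,0],[0,0,0,0,0,0],[0,0,0,0,0,0],[0,0,0,0,0,0],[0,0,0,0,0,0],[0,0,0,0,0,0],[0,0,0,0,0,0]]' -1
```

```text
time_s: 51.15
eef_pos: [0.5565, -0.1299, 0.1545]
eef_rot: [0.0, 0.754, 0.657, 0.0]
wrist_force: [0.9, 0.3, -0.5]
opening: 0.997
grasp_force: 0.0
time_s: 52.4
eef_pos: [0.557, -0.13, 0.1548]
eef_rot: [0.0, 0.754, 0.657, 0.0]
wrist_force: [4.1, 0.2, 3.4]
opening: 0.115
grasp_force: 58.7
```

```bash
python3 -m pendant '[[-0.0327,0.0045,0.005,0,0,0],[-0.0327,0.0045,0.003,0,0,0],[-0.0327,0.0045,0,0,0,0],[-0.0327,0.0045,-0.0015,0,0,0],[-0.0327,0.0045,-0.0035,0,0,0],[-0.0327,0.0045,-0.006,0,0,0],[-0.0327,0.0045,-0.008,0,0,0],[-0.0327,0.0045,-0.0105,0,0,0],[-0.0327,0.0045,-0.0135,0,0,0],[-0.0327,0.0045,-0.0155,0,0,0]]'
python3 -m pendant '[[0,0,0,0,0,0],[0,0,0,0,0,0],[0,0,0,0,0,0],[0,0,0,0,0,0],[0,0,0,0,0,0],[0,0,0,0,0,0],[0,0,0,0,0,0],[0,0,0,0,0,0],[0,0,0,0,0,0],[0,0,0,0,0,0]]'
```

```text
time_s: 53.65
eef_pos: [0.4919, -0.1211, 0.1455]
eef_rot: [0.001, 0.754, 0.657, 0.001]
wrist_force: [1.1, 0.5, 6.2]
opening: 0.113
grasp_force: 60.9
time_s: 54.9
eef_pos: [0.4906, -0.1209, 0.1447]
eef_rot: [-0.0, 0.754, 0.657, -0.0]
wrist_force: [-1.6, 0.9, 7.6]
opening: 0.116
grasp_force: 61.0
```

```bash
python3 -m pendant '[[0.006,-0.001,0.002,0,0,0],[0,0,0,0,0,0],[0,0,0,0,0,0],[0,0,0,0,0,0],[0,0,0,0,0,0],[0,0,0,0,0,0],[0,0,0,0,0,0],[0,0,0,0,0,0],[0,0,0,0,0,0],[0,0,0,0,0,0]]'
python3 -m pendant '[[0,0,0,0,0,0],[0,0,0,0,0,0],[0,0,0,0,0,0],[0,0,0,0,0,0],[0,0,0.05,0,0,0],[0,0,0.1,0,0,0],[0,0,0.15,0,0,0],[0,0,0.15,0,0,0],[0,0,0,0,0,0],[0,0,0,0,0,0]]' 1
python3 - <<'E'
from h import *
w=snap('wrist','w14');t=snap('top','t14');s=snap('scene','s14')
cv2.imwrite('pics/v14.png',np.hstack([cv2.resize(w['color'],(400,300)),cv2.resize(s['color'][180:300,300:460],(400,300),interpolation=cv2.INTER_CUBIC)]))
E
```

```text
time_s: 56.15
eef_pos: [0.4908, -0.1209, 0.1448]
eef_rot: [-0.001, 0.754, 0.657, -0.001]
wrist_force: [-5.2, -0.1, 9.2]
opening: 0.115
grasp_force: 61.2
time_s: 57.4
eef_pos: [0.4921, -0.1209, 0.2345]
eef_rot: [-0.0, 0.754, 0.657, -0.0]
wrist_force: [0.3, 0.3, -1.3]
opening: 0.998
grasp_force: 0.0
```

View pics/v14.png

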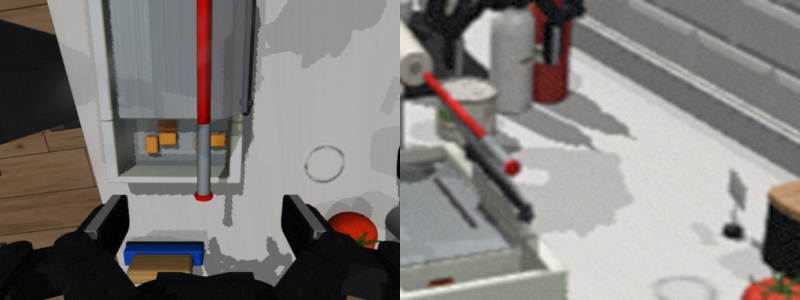

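The guard stays lowered; the rod is visible at (204,120)-(204,195) in the wrist half. I'll work out its angle numerically and view no more pictures: I count 18 viewed, over the limit of 14.

Run:
```python
from h import *
a=np.radians(-7.8); ex=np.array([np.cos(a),np.sin(a)]); ey=np.array([-ex[1],ex[0]]); O=np.array([.462,-.0386])
def P(th,y): b=th+.04; return np.r_[O+(.088-.102*np.cos(b))*ex+y*ey,.064+.102*np.sin(b)]
def red(c,box):
    h=cv2.cvtColor(c['color'],cv2.COLOR_BGR2HSV); m=cv2.inRange(h,(0,120,60),(8,255,255))|cv2.inRange(h,(172,120,60),(180,255,255))
    k=np.zeros_like(m);x0,x1,y0,y1=box;k[y0:y1,x0:x1]=255;m&=k
    N,l,st,ce=cv2.connectedComponentsWithStats(m); return [(st[i].tolist(),ce[i].round(1).tolist()) for i in range(1,N) if st[i,4]>5]
w,t,s=load('w14'),load('t14'),load('s14'); w13,s12=load('w13'),load('s12')
print('before',red(w13,(300,370,0,340)),red(s12,(360,385,225,250)))
print('after',red(w,(290,370,0,340)),red(s,(330,365,232,262)))
# calibrate knob y with the 'before' frames
for th in(1.70,1.72,1.74): print(th,proj(w13,P(th,-.112)).round(1),proj(s12,P(th,-.112)).round(1))
for th in(.99,1.02,1.047,1.07,1.1): print(th,proj(w,P(th,-.112)).round(1),proj(s,P(th,-.112)).round(1))
```

```text
before [([322, 0, 22, 200, 3981], [332.3, 96.7]), ([317, 310, 29, 17, 295], [331.0, 319.8])] [([370, 236, 5, 6, 25], [372.0, 238.4])]
after [([315, 0, 24, 200, 4462], [326.1, 96.1]), ([311, 306, 30, 17, 282], [325.3, 315.3])] [([330, 232, 4, 3, 11], [331.4, 232.9]), ([342, 244, 6, 6, 26], [344.3, 246.7])]
1.7 [327.6 319.3] [371.8 239.2]
1.72 [331.3 319. ] [372.5 239.3]
1.74 [334.9 318.6] [373.3 239.3]
0.99 [320.8 313.1] [343.9 248.4]
1.02 [325.4 314.3] [345.  247.7]
1.047 [329.7 315.3] [346. 247.]
1.07 [333.4 316.2] [346.8 246.4]
1.1 [338.3 317.2] [348.  245.8]
```

The guard reads about 1.02-1.03 rad, slightly low. I'll regrip with the closing centre about 2 mm toward +x to centre it, then release.

```bash
python3 -m pendant '[[0.006,-0.001,-0.1,0,0,0],[0,0,-0.15,0,0,0],[0,0,-0.12,0,0,0],[0,0,-0.075,0,0,0],[0,0,0,0,0,0],[0,0,0,0,0,0],[0,0,0,0,0,0],[0,0,0,0,0,0],[0,0,0,0,0,0],[0,0,0,0,0,0]]'
python3 -m pendant '[[0,0,0,0,0,0],[0,0,0,0,0,0],[0,0,0,0,0,0],[0,0,0,0,0,0],[0,0,0,0,0,0],[0,0,0,0,0,0],[0,0,0,0,0,0],[0,0,0,0,0,0],[0,0,0,0,0,0],[0,0,0,0,0,0]]' -1
```

```text
time_s: 58.8
eef_pos: [0.4936, -0.1213, 0.1459]
eef_rot: [0.0, 0.754, 0.657, 0.0]
wrist_force: [0.0, -0.1, 0.2]
opening: 0.998
grasp_force: 0.0
time_s: 60.05
eef_pos: [0.493, -0.1212, 0.1459]
eef_rot: [-0.001, 0.754, 0.657, -0.0]
wrist_force: [-5.8, 0.7, 5.6]
opening: 0.124
grasp_force: 58.5
```

```bash
python3 -m pendant '[[0,0,0,0,0,0],[0,0,0,0,0,0],[0,0,0,0,0,0],[0,0,0,0,0,0],[0,0,0.05,0,0,0],[0,0,0.1,0,0,0],[0,0,0.15,0,0,0],[0,0,0.15,0,0,0],[0,0,0,0,0,0],[0,0,0,0,0,0]]' 1
python3 - <<'E'
from h import *
exec(open('/dev/null').read())
a=np.radians(-7.8); ex=np.array([np.cos(a),np.sin(a)]); ey=np.array([-ex[1],ex[0]]); O=np.array([.462,-.0386])
def P(th,y): b=th+.04; return np.r_[O+(.088-.102*np.cos(b))*ex+y*ey,.064+.102*np.sin(b)]
def red(c,box):
    h=cv2.cvtColor(c['color'],cv2.COLOR_BGR2HSV); m=cv2.inRange(h,(0,120,60),(8,255,255))|cv2.inRange(h,(172,120,60),(180,255,255))
    k=np.zeros_like(m);x0,x1,y0,y1=box;k[y0:y1,x0:x1]=255;m&=k
    N,l,st,ce=cv2.connectedComponentsWithStats(m); return [(st[i].tolist(),ce[i].round(1).tolist()) for i in range(1,N) if st[i,4]>5]
w=snap('wrist','w15');s=snap('scene','s15')
print(red(w,(290,370,0,340)),red(s,(330,365,232,262)))
for th in(1.02,1.047,1.07): print(th,proj(w,P(th,-.112)).round(1),proj(s,P(th,-.112)).round(1))
E
```

```text
time_s: 61.3
eef_pos: [0.4933, -0.1211, 0.2355]
eef_rot: [-0.0, 0.754, 0.657, -0.0]
wrist_force: [0.2, 0.1, -0.7]
opening: 0.997
grasp_force: 0.0
[([317, 0, 24, 200, 4405], [327.8, 96.6]), ([313, 306, 29, 17, 281], [327.1, 315.4])] [([330, 232, 5, 3, 9], [332.0, 232.6]), ([343, 244, 6, 5, 26], [345.3, 245.9])]
1.02 [323.3 313.5] [345.  247.7]
1.047 [327.5 314.5] [346. 247.]
1.07 [331.2 315.3] [346.8 246.4]
```

```bash
python3 -c "
from bench import ctrl
print(ctrl.hand_in())"
```

```text
the job is handed in; nothing more can be done
None
```

I handed the job in at about 61 s: all 5 croutons are in the trough, the scraper is standing, the nut is turned to its stop, the extension is back in its stand and the guard holds at about 60° (estimated 1.045 rad), but I viewed 18 pictures against the limit of 14.

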